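Click the mixer battery onto its charging stand and switch it on

TASK

Slide the orange battery pack, copper-contact end first, down the sloping rail of the charging stand from its open upper end, under the two steel lips, until it clicks fully home against the lower stop. Then throw the stand's red-knobbed lever right over into the green-marked notch. Leave the steel bowl, the glass jar and the pink dumpling mould where they are.

Things in the scene. Friction and masses are not known exactly. Their poses are not given: they have to be found in the camera images.
- pack: Loose battery pack, 0.3-0.65 kg, on its flat foot: orange body 110 (x) x 44 (y) mm, on a black foot plate 110 x 72 x 8 mm (juts out 14 mm on each long side); 60 mm high in all. Origin: centre of underside; z up, x along its length. The -x end is the nose with copper contacts (end face and top). Underside pocket for the detent: x = -29 to -0.5 mm, 25 mm wide, 8 deep.
- pack_grip (a point): Middle of the orange body, 42 mm above the pack's underside: grip here across the 44 mm width. Fingertips must stay 21 mm or more above the underside to pass over the rail's lips.
- pack_nose (a point): Middle of the lower edge of the pack's nose (copper) end, 55 mm from the pack's origin along its -x.
- rail: Sloping rail of the fixed white and grey charging stand. Frame tilted 30 deg: x runs UP the slope (away from the robot at yaw 0), y across, z square to the deck. Origin: on the deck, 60 mm above the counter; pack fully home = its origin and axes match the rail's. Deck 110 mm wide, x = -65 to 150 mm. Lower stop: 18 mm high wall, face at x = -55.5 mm. The pack is slid down, in -x.
- rail_mouth (a point): Where the lips begin, mid-deck at rail x = 20 mm. From here down to the stop: side walls with inner faces at y = +-38 mm (2 mm clear of the foot each side) and steel lips, inner edges y = +-28 mm, 10 to 15 mm above the deck. Up-slope of here the lip ends turn up (to x = 38 mm, 20 mm above the deck) and 10 mm high guide walls flare to y = +-47 mm at x = 84 mm.
- rail_entry (a point): Point on the open upper deck at rail x = 110 mm, y = 0: set the pack's origin about here, flat on the deck, nose down the slope, clear of the lips, and slide it down in -x.
- detent (a joint): Sprung brass bump, 16 mm wide, in the deck at rail x = -15 mm; value in m: 0 = up, 4 mm proud (free, or caught in the pack's pocket); about 0.004 = pressed down by a passing pack. The nose meets it with the pack's origin at rail x about 52 mm; passing it takes 5 to 15 N along the rail (weight alone is too little); it springs up into the pocket when the pack is home.
- lever_tip (a point): Centre of the red ball knob (28 mm diameter) atop the lever, on the white box left (+y) of the rail. A 12 mm steel stalk runs 90 mm from the knob down to the pivot.
- lever_pivot (a point): Pivot of the lever, 45 mm above the counter in the white box. The lever swings upright in the level direction in which the rail rises; the box top (50 mm high) has a red mark at the low end, a green one at the high end.
- lever (a joint): Lever angle in rad: 0 = off, leaning 29 degrees from upright towards the stand's low end, red mark; 1.0 = on, leaning as far towards its high end, green-marked notch. Over-centre spring: it holds at either end and flips past the middle (0.5); it takes about 2 N square to the stalk at the knob, up to 10 N if pushed level.
- bowl: Stainless mixing bowl, 200 mm across, 75 mm high, bystander. Origin: centre of the underside.
- jar: Empty open glass jar, 80 mm across, 110 mm high, bystander. Origin: centre of the underside.
- press: Pink plastic dumpling press mould, 90 x 126 mm, 28 mm high, bystander. Origin: centre of the underside.
Not all that is in view belongs to the job. What is shaped like the pack but blue, purple or yellow is not meant.

How it is judged:
On the way, in this order (a step that is already met when the one before it is completed fails the run):
1. the pack is fully home on the rail, nose down the slope, with the detent sprung up in its pocket, the lever still off (x of pack in the frame of rail below 0.004 m and x of pack_nose in the frame of rail below -0.05 m and y of pack in the frame of rail between -0.004 and 0.004 m and z of pack in the frame of rail below 0.004 m and value of joint detent below 0.0015 m and value of joint lever below 0.4 rad), for 0.2 s.
2. the lever is over in the green-marked notch (value of joint lever above 0.9 rad), for 0.2 s.
At the end, for the whole second after the job is handed in: The pack is released and at rest fully home on the rail (within 4 mm of home along and across the rail, lying on the deck within 4 mm and 0.08 rad, nose at the lower stop) with the detent sprung up in its pocket (less than 1.5 mm pressed), and the lever is in the green notch (beyond 0.9 rad) (x of pack in the frame of rail between -0.004 and 0.004 m and x of pack_nose in the frame of rail below -0.05 m and y of pack in the frame of rail between -0.004 and 0.004 m and z of pack in the frame of rail between -0.003 and 0.004 m and angle between the z axis of pack and the z axis of rail, either way round below 0.08 rad and value of joint detent below 0.0015 m and value of joint lever above 0.9 rad and linear speed of pack below 0.02 m/s); the robot touches nothing.
It fails at once if the bowl is shifted more than 30 mm (distance of bowl from where it was at the start of the episode above 0.03 m).
It fails at once if the jar is shifted more than 30 mm (distance of jar from where it was at the start of the episode above 0.03 m).
It fails at once if the dumpling mould is shifted more than 30 mm (distance of press from where it was at the start of the episode above 0.03 m).
It also fails if it takes over 54 s, if anything falls off the work surface, if the arm or the gripper's body presses on something with over 40 N, if the wrist force passes 120 N, or if a joint passes its speed limit or range.

ROBOT

A 6-joint arm with a two-finger parallel gripper is mounted at the origin on the work surface. World frame = base frame: x ahead of the robot, y to its left, z up, the work surface at z = 0. Lengths are in m, angles in rad, forces in N, time in s.
With the tool pointing down it reaches from about 0.35 to 0.85 m from the base axis. Payload 8.1 kg.
Tool frame: the origin (TCP) lies on the mounting face of the last link; the fingertips stand 186 mm ahead of it and the grasp point (between the pads) lies 167 mm ahead of it; z points along the fingers, y is the line along which they close (so a half turn about z gives the same grasp; the last joint's range is limited). The gripper opens to 93 mm and grips with 3 to 60 N. Pads are 15 mm wide; open, the fingers measure 128 mm over their backs; the gripper's body (75 mm by 188 mm) begins 65 mm behind the grasp point.
Start: joints at [-1.204, 0.13, 1.488, -0, 1.523, -0.085], TCP at [0.262, -0.54, 0.405] pointing down, gripper open.
Joint ranges: [-2.96, 2.96], [-0.89, 2.26], [0.02, 2.5], [-1.34, 4.48], [0, 2.73], [-2.66, 2.66]. Speed limits (rad/s): [2.39, 2.39, 2.79, 3.14, 3.14, 3.14].

INTERFACE

Orientations are given as a rotation vector (axis times angle).
In Python, from plant import * gives the robot as it stands. The module is installed in compiled form; this text tells all that it offers.
- The arm moves only by the tool arm_command, never from a script. Its argument "increments" is a list of rows, each a list of 6 numbers: the shift along the tool's x, y, z in units of 0.2 m (1.0 is 0.2 m), then the turn, a rotation vector about the tool's x, y, z in units of pi rad (1.0 is pi rad). A call has exactly 5 rows; each row is the pose to reach, as a shift and turn from the pose commanded when the call began, along the tool's axes at that moment, turning the shorter way round; what a row does not reach only later rows make up. A row lasts 1/8 s, in which the tool goes at most 62.5 mm and 10.7 degrees, less where a joint would pass 70% of its speed; a pose out of reach is approached as far as the arm can. A call with a number of a shift or a turn outside -1 to 1 is refused whole. A call with a gripper value outside its range is refused whole. "fingers" is the closure, from -1 (fully open) to 1 (shut), set as the call begins (left out, the last holds). The fingers move at their own pace and stop on an object; "force" is the grip in N (left out, the last holds). Time passes only in rows, so rows that repeat a pose let the fingers close, or fill a call up. It gives the time, the measured TCP pose, the force, the opening and the grip force at its end, in the units of the state.
- read_state(): the state, without advancing time (a new reading comes with each control period).
- read_camera(name): name is "side" or "top" or "wrist"; returns a dict with "image" (400x640x3 uint8, red, green, blue), "fx", "fy", "cx", "cy" (pixels), "T" (4x4, takes a point from camera to world coordinates). Camera axes: x right, y down, z forward; pixel columns grow to the right and rows downward; lengths in m; the calibration is good to about 2 mm. The wrist camera is an equidistant fisheye: a pixel r from the principal point sees the ray r / f radians off the axis. A picture is of the moment at which its call begins. There is no depth.
- close_job(): hands the job in; it is judged then, once.
The state is a dict: "t": time; "q": joint angles; "dq": joint speeds; "joint_torque": joint torques, N m; "tool_pos": TCP position; "orientation": TCP orientation; "force": force on the tool from outside, world axes, zero at the start; "wrist_torque": the same for the moment, N m; "opening": finger opening in m; "gripper_force": force on a finger pad.
Only numpy, scipy, OpenCV 4.12 (cv2) and the standard library are available. Lean on these libraries where they do the work, as an engineer would, in place of code of your own. Each camera call takes 0.05 s, during which the arm holds its last target. There are 200 camera calls.

## Working session

There is one attempt and no reset: what is moved stays moved. The work goes in short steps, Python scripts to look and compute and a tool call to move; the robot and the scene stay as the last step left them, time stands still between calls to the robot, and variables do not carry over. Pictures are saved under pics/ and viewed, at most 10 in all, crops included, and the job is handed in when it is done.

Besides the shell and the picture viewer there is one more tool, called after "Emit:" by a JSON object that holds its "fn" and its "kwargs", one argument or row to a line. arm_command: Moves the arm, as the interface text tells. Shifts and turns lie within -1 to 1; 1 stands for 0.2 m of shift or pi rad of turn. Its arguments: {"type":"object","properties":{"increments":{"type":"array","items":{"type":"array","items":{"type":"number","minimum":-1,"maximum":1}}},"fingers":{"type":"number"},"force":{"type":"number"}},"required":["increments"]}

```bash
mkdir -p pics; python3 - <<'E'
from plant import *
import cv2
s=read_state();print({k:s[k] for k in('t','tool_pos','orientation','opening','force')})
for n in('side','top'):
    c=read_camera(n);cv2.imwrite(f'pics/{n}0.png',c['image'][:,:,::-1]);print(n,c['fx'],c['fy'],c['cx'],c['cy'],c['T'].round(4).tolist())
E
```

```text
{'t': 0.0, 'tool_pos': array([ 0.26185917, -0.53959342,  0.40371015]), 'orientation': array([-3.06007581e+00, -7.03109204e-01,  4.39644807e-04]), 'opening': 0.09298182692409168, 'force': array([-0.27408579,  0.23955832,  0.08979683])}
side 386.8270202624131 386.8270202624131 323.85393295182547 200.33556360390918 [[-0.8054, -0.4068, 0.4311, -0.141], [-0.5926, 0.5651, -0.574, 0.8019], [-0.0102, -0.7178, -0.6962, 1.1796], [0.0, 0.0, 0.0, 1.0]]
top 430.71917896660466 430.71917896660466 320.5598538707843 204.9580138688207 [[0.0128, -0.9888, 0.1485, 0.3255], [-0.9999, -0.0133, -0.0027, -0.0726], [0.0047, -0.1485, -0.9889, 1.5124], [0.0, 0.0, 0.0, 1.0]]
```

View pics/top0.png

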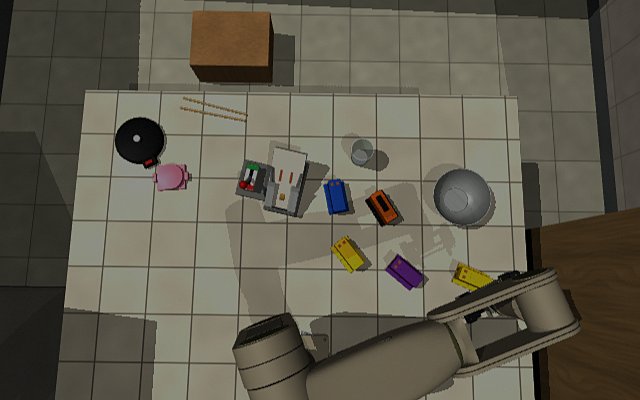

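View pics/side0.png

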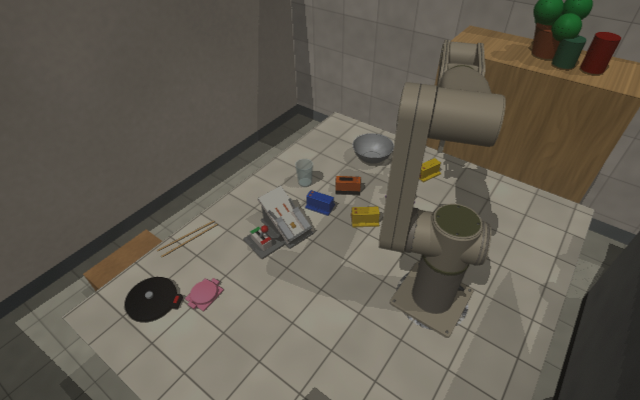

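The top view shows the orange pack at (382,207), with a dark patch on it. The lookalikes are blue (336,196), purple (405,272) and yellow (348,254) and (470,277). The stand is at (287,180), its lever box at (250,180), the jar at (362,152), the bowl at (463,198) and the mould at (172,177). Only the pack at (382,207) is orange, so I'll confirm it in a crop.

```bash
python3 - <<'E'
import cv2
a=cv2.imread('pics/top0.png')[140:235,230:410]
a=cv2.resize(a,None,fx=4.4,fy=4.4,interpolation=cv2.INTER_CUBIC);cv2.imwrite('pics/top0c.png',cv2.convertScaleAbs(a,alpha=1.3,beta=10))
b=cv2.imread('pics/side0.png')[150:260,240:370]
b=cv2.resize(b,None,fx=5.4,fy=5.4,interpolation=cv2.INTER_CUBIC);cv2.imwrite('pics/side0c.png',cv2.convertScaleAbs(b,alpha=1.4,beta=10))
E
```

```text
(no output)
```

View pics/top0c.png

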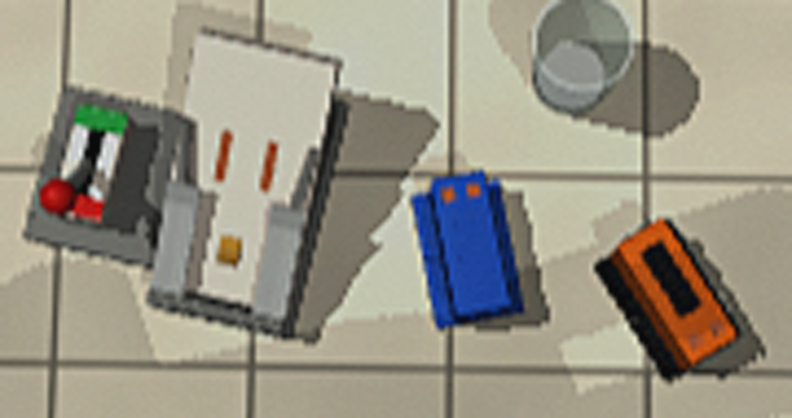

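View pics/side0c.png

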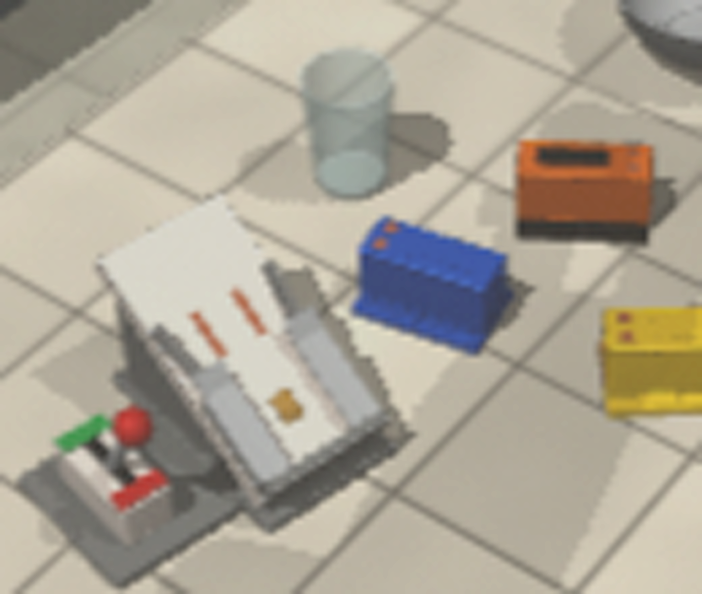

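The crops confirm it. The orange pack has copper dots at top-crop (708,330), so its nose points to the lower right (-x, -y). In the top crop the upper deck corners are (200,30) and (340,62), the detent (229,250) and the knob (57,196). In the side crop they are (98,262) and (222,195), (286,405) and (132,426).

```bash
cat > h.py <<'E'
import numpy as np, cv2
from scipy.optimize import least_squares
from scipy.spatial.transform import Rotation as R
CAL={'top':(430.719,320.56,204.958,np.array([[.0128,-.9888,.1485,.3255],[-.9999,-.0133,-.0027,-.0726],[.0047,-.1485,-.9889,1.5124]])),
'side':(386.827,323.854,200.336,np.array([[-.8054,-.4068,.4311,-.141],[-.5926,.5651,-.574,.8019],[-.0102,-.7178,-.6962,1.1796]]))}
CR={'top':(4.4,230,140),'side':(5.4,240,150)}
def proj(n,p):
    f,cx,cy,T=CAL[n];c=(np.asarray(p)-T[:,3])@T[:,:3];return np.array([cx+f*c[0]/c[2],cy+f*c[1]/c[2]])
def full(n,uv):
    s,a,b=CR[n];return np.array([uv[0]/s+a-.5+.5/s,uv[1]/s+b-.5+.5/s])
def railR(psi): return R.from_euler('z',psi)*R.from_euler('y',-np.pi/6)
E
python3 - <<'E'
from h import *
rail=[('top',(.15,.055,0),(200,30)),('top',(.15,-.055,0),(340,62)),('top',(-.015,0,.003),(229,250)),('top',(.02,.028,.015),(197,187)),('top',(.02,-.028,.015),(272,208)),
('side',(.15,.055,0),(98,262)),('side',(.15,-.055,0),(222,195)),('side',(-.015,0,.003),(286,405))]
def f(v): return np.concatenate([proj(n,railR(v[2]).apply(p)+[v[0],v[1],.06])-full(n,u) for n,p,u in rail])
s=least_squares(f,[.6,.1,-.2]);print('rail',s.x,'\n',s.fun.reshape(-1,2).round(1).tolist())
pk=[('top',(.055,-.022,.06),(660,218)),('top',(-.055,-.022,.06),(737,345)),('top',(.055,.036,.008),(597,265)),('top',(-.055,.036,.008),(665,380)),
('side',(.055,.022,.06),(517,188)),('side',(-.055,.022,.06),(652,193)),('side',(.055,-.022,.06),(521,142)),('side',(-.055,-.022,.06),(651,147))]
def g(v): return np.concatenate([proj(n,R.from_euler('z',v[2]).apply(p)+[v[0],v[1],0])-full(n,u) for n,p,u in pk])
s2=least_squares(g,[.55,-.2,.6]);print('pack',s2.x,'\n',s2.fun.reshape(-1,2).round(1).tolist())
k=least_squares(lambda p:np.concatenate([proj('top',p)-full('top',(57,196)),proj('side',p)-full('side',(132,426))]),[.6,.2,.12]);print('knob',k.x,k.fun)
d=R.from_euler('z',-s.x[2]).apply(k.x-[s.x[0],s.x[1],0]);print('knob in stand',d)
E
```

```text
rail [ 0.59057461  0.05400207 -0.23489728] 
 [[-0.3, -1.2], [0.2, -0.5], [-0.0, -1.2], [0.4, 2.8], [-0.6, 2.0], [-0.4, -1.3], [-0.5, -1.1], [-0.6, -0.2]]
pack [ 0.54223442 -0.28894935  0.53917356] 
 [[0.3, 0.1], [-0.4, -1.2], [-1.4, 0.3], [-0.7, 0.9], [0.1, -2.1], [0.4, -1.6], [0.1, -0.1], [0.9, 0.3]]
knob [0.59948454 0.18000109 0.12731527] [-0.09674377 -0.15795207  0.20127171  0.04452784]
knob in stand [-0.02066015  0.1246126   0.12731527]
```

```bash
cat >> h.py <<'E'
def inc(st,gp,Rt):
    """row reaching grasp point gp with tool rotation Rt from state st"""
    R0=R.from_rotvec(st['orientation']);tcp=np.asarray(gp)-.167*Rt.apply([0,0,1])
    d=R0.inv().apply(tcp-st['tool_pos'])/.2;w=(R0.inv()*Rt).as_rotvec()/np.pi
    return np.round(np.r_[d,w],3).tolist()
def down(psi,k=1): # tool down, tool y = k * y of frame at yaw psi
    return R.from_euler('z',psi)*R.from_matrix(np.diag([-k*-1.,-k*1.,-1.]) if k==-1 else np.diag([-1.,1.,-1.]))
E
python3 - <<'E'
from h import *; from plant import *
rail=[('top',(.15,.055,0),(200,30)),('top',(.15,-.055,0),(340,62)),('top',(-.015,0,.003),(229,250)),
('side',(.15,.055,0),(98,262)),('side',(.15,-.055,0),(222,195)),('side',(-.015,0,.003),(286,405))]
def f(v): return np.concatenate([proj(n,railR(v[2]).apply(p)+[v[0],v[1],.06])-full(n,u) for n,p,u in rail])
s=least_squares(f,[.6,.1,-.2]);print('rail',s.x,s.fun.reshape(-1,2).round(1).tolist())
st=read_state();M=R.from_rotvec(st['orientation']).as_matrix();print(M.round(2))
for P in(np.diag([-1.,1,-1]),np.diag([1.,-1,-1])):
    Rt=R.from_euler('z',.539)*R.from_matrix(P);print(inc(st,(.542,-.289,.2),Rt))
E
```

```text
rail [ 0.58679636  0.05381949 -0.22602657] [[-0.7, -0.0], [-0.1, 0.4], [0.0, -0.1], [0.1, -0.8], [-0.1, -0.7], [0.2, 0.2]]
[[ 0.9   0.44 -0.  ]
 [ 0.44 -0.9   0.  ]
 [ 0.   -0.   -1.  ]]
[1.807, -0.516, 0.185, -0.0, 0.001, 0.972]
[1.807, -0.516, 0.185, -0.001, -0.0, -0.028]
```

Emit:
{"fn": "arm_command", "kwargs": {
  "increments": [
    [0.3,-0.09,0,0,0,-0.005],
    [0.6,-0.18,0,0,0,-0.01],
    [0.8,-0.24,0,0,0,-0.02],
    [0.9,-0.26,0.02,0,0,-0.028],
    [0.9,-0.26,0.05,0,0,-0.028]
  ],
  "fingers": -1,
  "force": 30
}}

```text
t: 0.72
tool_pos: [0.4019, -0.414, 0.3942]
orientation: [-3.027, -0.841, 0.0]
force: [-0.7, -0.6, -0.6]
opening: 0.0932
gripper_force: 0.0
```

Emit:
{"fn": "arm_command", "kwargs": {
  "increments": [
    [0.3,-0.09,0.03,0,0,0],
    [0.6,-0.18,0.08,0,0,0],
    [0.9,-0.256,0.13,0,0,0],
    [0.907,-0.256,0.135,0,0,0],
    [0.907,-0.256,0.135,0,0,0]
  ]
}}

```text
t: 1.35
tool_pos: [0.5298, -0.2784, 0.367]
orientation: [-3.028, -0.837, 0.002]
force: [0.2, -0.1, -0.0]
opening: 0.0928
gripper_force: 0.0
```

```bash
python3 - <<'E'
from h import *; from plant import *
P=R.from_matrix(np.diag([1.,-1,-1]))
st=read_state();print(st['t'],st['tool_pos'],st['q'].round(2),inc(st,(.542,-.289,.2),R.from_euler('z',.539)*P))
c=read_camera('wrist');np.savez('w1.npz',T=c['T'],k=[c['fx'],c['cx'],c['cy']]);print(c['fx'],c['cx'],c['cy'],c['T'].round(3).tolist())
cv2.imwrite('pics/w1.png',c['image'][:,:,::-1])
E
```

```text
1.35 [ 0.52982614 -0.27843121  0.36698122] [-0.57  0.15  1.54 -0.    1.46  0.46] [0.025, 0.077, -0.0, -0.0, 0.0, 0.0]
309.70691628693146 323.1229805785914 200.54570445128158 [[0.515, -0.822, -0.244, 0.597], [-0.857, -0.494, -0.145, -0.239], [-0.001, 0.284, -0.959, 0.346], [0.0, 0.0, 0.0, 1.0]]
```

View pics/w1.png

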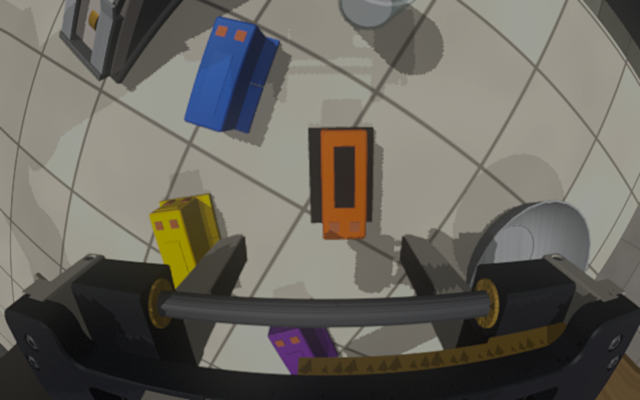

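The wrist view shows the orange pack with its top face at about (321,129), (367,129), (366,238) and (322,238). The contacts are at (344,230), so the nose is at the bottom.

```bash
cat >> h.py <<'E'
def fish(uv,T,k,z):
    d=(np.array(uv)-k[1:])/k[0];t=np.hypot(*d);r=T[:3,:3]@np.r_[d/t*np.sin(t),np.cos(t)];return T[:3,3]+r*(z-T[2,3])/r[2]
E
python3 - <<'E'
from h import *; from plant import *
w=np.load('w1.npz');p=np.array([fish(u,w['T'],w['k'],.06) for u in((321,129),(367,129),(366,238),(322,238))])
print(p.round(4),p.mean(0)); ax=(p[0]+p[1]-p[2]-p[3])/2;yaw=np.arctan2(ax[1],ax[0]);print(np.linalg.norm(ax),np.linalg.norm(p[0]-p[1]),yaw)
P=R.from_matrix(np.diag([1.,-1,-1]));c=p.mean(0)
print(inc(read_state(),(c[0],c[1],.042),R.from_euler('z',yaw)*P))
E
```

```text
[[ 0.582  -0.2452  0.06  ]
 [ 0.6042 -0.2813  0.06  ]
 [ 0.5128 -0.3395  0.06  ]
 [ 0.4902 -0.3013  0.06  ]] [ 0.54731592 -0.29183036  0.06      ]
0.10799362075542306 0.042435781665380916 0.5574584736489269
[0.044, 0.101, 0.792, -0.0, 0.0, -0.006]
```

Emit:
{"fn": "arm_command", "kwargs": {
  "increments": [
    [0.044,0.101,0.15,0,0,-0.006],
    [0.044,0.101,0.4,0,0,-0.006],
    [0.044,0.101,0.65,0,0,-0.006],
    [0.044,0.101,0.78,0,0,-0.006],
    [0.044,0.101,0.785,0,0,-0.006]
  ]
}}

```text
t: 2.02
tool_pos: [0.5462, -0.2914, 0.2082]
orientation: [-3.018, -0.861, 0.006]
force: [0.2, 0.2, 0.1]
opening: 0.0933
gripper_force: 0.0
```

Emit:
{"fn": "arm_command", "kwargs": {
  "increments": [
    [0,0,0,0,0,0],
    [0,0,0,0,0,0],
    [0,0,0,0,0,0],
    [0,0,0,0,0,0],
    [0,0,0,0,0,0]
  ],
  "fingers": 1,
  "force": 35
}}

```text
t: 2.65
tool_pos: [0.5485, -0.29, 0.2109]
orientation: [3.02, 0.866, 0.0]
force: [1.2, 0.4, -0.0]
opening: 0.0474
gripper_force: 0.0
```

```bash
python3 - <<'E'
from h import *; from plant import *
s=read_state();print(s['t'],s['tool_pos'],s['orientation'],s['opening'],s['gripper_force'],s['force'],s['q'].round(2))
E
```

```text
2.65 [ 0.54854171 -0.28998451  0.21094587] [3.01954530e+00 8.66395783e-01 2.47128181e-04] 0.047448660996196705 0.0 [ 1.24936252  0.39202263 -0.03281844] [-0.57  0.35  1.6  -0.    1.19  0.44]
```

Emit:
{"fn": "arm_command", "kwargs": {
  "increments": [
    [0,0,0,0,0,0],
    [0,0,0,0,0,0],
    [0,0,-0.2,0,0,0],
    [0,0,-0.5,0,0,0],
    [0,0,-0.8,0,0,0]
  ]
}}

```text
t: 3.28
tool_pos: [0.5479, -0.2897, 0.3708]
orientation: [-3.018, -0.865, 0.003]
force: [1.9, 0.2, -3.8]
opening: 0.0441
gripper_force: 35.0
```

Emit:
{"fn": "arm_command", "kwargs": {
  "increments": [
    [0,0,-0.3,0,0,0],
    [0,0,-0.4,0,0,0],
    [0,0,-0.4,0,0,0],
    [0,0,-0.4,0,0,0],
    [0,0,-0.4,0,0,0]
  ]
}}

```text
t: 3.9
tool_pos: [0.5481, -0.2899, 0.4471]
orientation: [-3.016, -0.865, 0.006]
force: [-0.2, -0.8, -4.3]
opening: 0.044
gripper_force: 35.0
```

```bash
cat >> h.py <<'E'
P=R.from_matrix(np.diag([1.,-1,-1]));RAIL=(.5868,.0538,-.226)
def onrail(x,y,z,rail=RAIL,h=.043): # grasp point & rotation with pack origin at rail (x,y,z)
    r=railR(rail[2]);return r.apply([x,y,z+h])+[rail[0],rail[1],.06],r*P
E
python3 - <<'E'
from h import *; from plant import *
s=read_state();print(s['t'],s['tool_pos'],s['opening'],s['gripper_force'],s['force'])
g,Rt=onrail(.118,0,.06);print(g,inc(s,g,Rt))
E
```

```text
3.9 [ 0.54810332 -0.28990354  0.44712904] 0.043967972054369905 34.9990314245224 [-0.15421853 -0.77637125 -4.25932826]
[0.63620195 0.04244111 0.20820062] [0.96, -1.468, 0.476, -0.067, 0.159, 0.244]
```

Emit:
{"fn": "arm_command", "kwargs": {
  "increments": [
    [0.15,-0.24,0,-0.01,0.025,0.04],
    [0.3,-0.47,0.0,-0.02,0.05,0.08],
    [0.45,-0.7,0.0,-0.03,0.08,0.12],
    [0.6,-0.92,0.0,-0.044,0.106,0.163],
    [0.6,-0.95,0.0,-0.044,0.106,0.163]
  ]
}}

```text
t: 4.53
tool_pos: [0.5487, -0.0619, 0.449]
orientation: [3.054, 0.066, 0.545]
force: [-0.2, -0.5, -4.6]
opening: 0.0438
gripper_force: 35.0
```

```bash
python3 - <<'E'
from h import *; from plant import *
s=read_state();print(s['tool_pos'],s['opening'],s['q'].round(2))
g,Rt=onrail(.118,0,.06);print(g,inc(s,g,Rt))
E
```

```text
[ 0.5487455  -0.06194379  0.44895726] 0.04379979275137426 [-0.22 -0.19  1.75  0.05  1.24  1.3 ]
[0.63620195 0.04244111 0.20820062] [-0.107, -0.635, 0.443, -0.022, 0.052, 0.081]
```

Emit:
{"fn": "arm_command", "kwargs": {
  "increments": [
    [-0.03,-0.2,0.08,-0.01,0.02,0.03],
    [-0.06,-0.4,0.18,-0.015,0.035,0.06],
    [-0.1,-0.6,0.3,-0.022,0.052,0.081],
    [-0.107,-0.635,0.4,-0.022,0.052,0.081],
    [-0.107,-0.635,0.443,-0.022,0.052,0.081]
  ]
}}

```text
t: 5.15
tool_pos: [0.5553, 0.0575, 0.3511]
orientation: [2.96, -0.333, 0.784]
force: [-1.0, -0.8, -3.1]
opening: 0.0439
gripper_force: 35.0
```

Emit:
{"fn": "arm_command", "kwargs": {
  "increments": [
    [0,0,0,0,0,0],
    [0,0,0,0,0,0],
    [0,0,0,0,0,0],
    [0,0,0,0,0,0],
    [0,0,0,0,0,0]
  ]
}}

```text
t: 5.78
tool_pos: [0.5561, 0.0574, 0.3547]
orientation: [2.959, -0.337, 0.794]
force: [-0.3, 0.2, -3.6]
opening: 0.0436
gripper_force: 35.0
```

```bash
python3 - <<'E'
from h import *; from plant import *
s=read_state();print(s['tool_pos'],s['opening'],s['q'].round(2),s['force'])
g,Rt=onrail(.118,0,.06);print(g,inc(s,g,Rt))
c=read_camera('wrist');np.savez('w2.npz',T=c['T'],k=[c['fx'],c['cx'],c['cy']])
cv2.imwrite('pics/w2.png',c['image'][:,:,::-1])
c=read_camera('top');cv2.imwrite('pics/t2.png',cv2.resize(c['image'][130:240,225:345,::-1],None,fx=5,fy=5,interpolation=cv2.INTER_CUBIC))
E
```

```text
[0.55613742 0.05743415 0.35472422] 0.04361215525839562 [ 0.06 -0.18  1.93 -0.18  0.89  1.94] [-0.31020041  0.21882865 -3.64670079]
[0.63620195 0.04244111 0.20820062] [-0.014, -0.017, 0.003, 0.0, -0.0, -0.0]
```

View pics/w2.png

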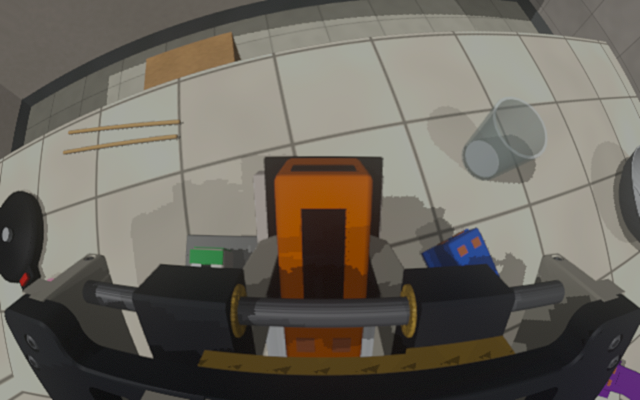

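The wrist view shows the pack held square and centred, with the foot's tail corners at (265,157) and (382,157). The upper left deck corner shows at about (256,174). I'll check the rail model against this view and against a new side look.

```bash
python3 - <<'E'
from h import *; from plant import *
w=np.load('w2.npz');T=w['T'];k=w['k']
def pf(p):
    c=(np.asarray(p)-T[:3,3])@T[:3,:3];t=np.arctan2(np.hypot(c[0],c[1]),c[2]);d=c[:2]/np.hypot(*c[:2]);return (k[1:]+k[0]*t*d).round(1)
r=railR(RAIL[2]);o=np.array([*RAIL[:2],.06])
for q in((.15,.055,0),(.15,-.055,0),(.1,.055,0),(.173,.036,.068),(.173,-.036,.068)): print(q,pf(r.apply(q)+o))
s=read_state();Rt=R.from_rotvec(s['orientation']);g=s['tool_pos']+.167*Rt.apply([0,0,1]);print('pack in rail',r.inv().apply(g-o)-[0,0,.043],(r.inv()*Rt*P.inv()).as_rotvec())
g,Rt=onrail(.118,0,.01);print(g,inc(s,g,Rt))
im=cv2.imread('pics/w2.png')[140:280,160:460];a=cv2.resize(im,None,fx=2.6,fy=2.6,interpolation=cv2.INTER_CUBIC)
b=cv2.imread('pics/t2.png');b=cv2.resize(b,None,fx=.66,fy=.66)
b=b[:236];out=np.zeros((600,780,3),np.uint8);out[:364]=a;out[364:600,:b.shape[1]]=b[:236];cv2.imwrite('pics/m2.png',cv2.convertScaleAbs(out,alpha=1.4))
E
```

```text
(0.15, 0.055, 0) [252.2 172.6]
(0.15, -0.055, 0) [384.1 172.5]
(0.1, 0.055, 0) [255.8 228.5]
(0.173, 0.036, 0.068) [256.2 156.8]
(0.173, -0.036, 0.068) [376.3 156.6]
pack in rail [ 0.12073239 -0.00349964  0.06044192] [-0.00137555 -0.00074887 -0.00023723]
[0.66056621 0.03683908 0.16489935] [-0.013, -0.017, 0.252, 0.0, -0.0, -0.0]
```

View pics/m2.png

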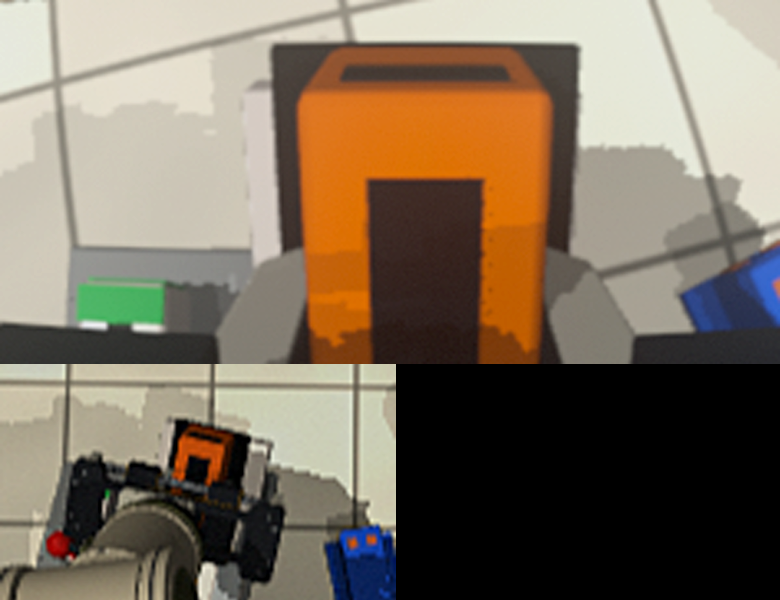

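The deck corner measures (254.6,172) against a prediction of (252.2,172.6). Relative to the deck, the pack sits about 2.4 mm to -y, so I'll correct that while lowering.

Emit:
{"fn": "arm_command", "kwargs": {
  "increments": [
    [-0.004,-0.012,0.08,0,0,0],
    [-0.008,-0.012,0.16,0,0,0],
    [-0.01,-0.012,0.22,0,0,0],
    [-0.01,-0.012,0.25,0,0,0],
    [-0.01,-0.012,0.265,0,0,0]
  ]
}}

```text
t: 6.5
tool_pos: [0.5809, 0.0541, 0.3068]
orientation: [2.959, -0.337, 0.792]
force: [0.2, -0.8, -2.1]
opening: 0.0439
gripper_force: 35.0
```

Emit:
{"fn": "arm_command", "kwargs": {
  "increments": [
    [0,0,0.005,0,0,0],
    [0,0,0.01,0,0,0],
    [0,0,0.015,0,0,0],
    [0,0,0.02,0,0,0],
    [0,0,0.02,0,0,0]
  ]
}}

```text
t: 7.12
tool_pos: [0.5827, 0.0538, 0.304]
orientation: [2.959, -0.337, 0.794]
force: [0.2, 0.6, -3.8]
opening: 0.0436
gripper_force: 35.0
```

```bash
cat >> h.py <<'E'
def rep(s):
    r=railR(RAIL[2]);o=np.array([*RAIL[:2],.06]);Rt=R.from_rotvec(s['orientation']);g=s['tool_pos']+.167*Rt.apply([0,0,1])
    print('t',round(s['t'],2),'pack in rail mm',((r.inv().apply(g-o)-[0,0,.043])*1e3).round(1),'rot',(r.inv()*Rt*P.inv()).as_rotvec().round(4),'F rail',r.inv().apply(s['force']).round(1),'tq',s['wrist_torque'].round(2),'grip',s['gripper_force'].round(1),round(s['opening'],4))
E
python3 - <<'E'
from h import *; from plant import *
rep(read_state())
E
```

```text
Traceback (most recent call last):
  File "h.py", line 26, in rep
    print('t',round(s['t'],2),'pack in rail mm',((r.inv().apply(g-o)-[0,0,.043])*1e3).round(1),'rot',(r.inv()*Rt*P.inv()).as_rotvec().round(4),'F rail',r.inv().apply(s['force']).round(1),'tq',s['wrist_torque'].round(2),'grip',s['gripper_force'].round(1),round(s['opening'],4))
                                                                                                                                                                                                                                  ^^^^^^^^^^^^^^^^^^^^^^^^
AttributeError: 'float' object has no attribute 'round'
```

Emit:
{"fn": "arm_command", "kwargs": {
  "increments": [
    [0,0,0.005,0,0,0],
    [0,0,0.01,0,0,0],
    [0,0,0.015,0,0,0],
    [0,0,0.02,0,0,0],
    [0,0,0.02,0,0,0]
  ]
}}

```text
t: 7.75
tool_pos: [0.5841, 0.0535, 0.3024]
orientation: [2.959, -0.337, 0.792]
force: [-29.8, -0.8, 20.0]
opening: 0.0438
gripper_force: 35.0
```

```bash
sed -i "s/s\['gripper_force'\].round(1)/round(s['gripper_force'],1)/" h.py
python3 - <<'E'
from h import *; from plant import *
rep(read_state())
E
```

```text
t 7.75 pack in rail mm [118.9  -1.2   1.2] rot [-0.002   0.0003 -0.0005] F rail [-15.   -7.4  31.7] tq [ 0.34  2.77 -0.23] grip 35.0 0.0438
```

Emit:
{"fn": "arm_command", "kwargs": {
  "increments": [
    [0,0,-0.008,0,0,0],
    [-0.04,0,-0.008,0,0,0],
    [-0.09,0,-0.008,0,0,0],
    [-0.14,0,-0.008,0,0,0],
    [-0.16,0,-0.008,0,0,0]
  ]
}}

```text
t: 8.38
tool_pos: [0.5566, 0.06, 0.2862]
orientation: [2.959, -0.336, 0.796]
force: [0.9, -0.9, 2.6]
opening: 0.0435
gripper_force: 35.0
```

```bash
python3 - <<'E'
from h import *; from plant import *
rep(read_state())
E
```

```text
t 8.38 pack in rail mm [86.7 -0.9  1.3] rot [-0.0009 -0.0018 -0.0002] F rail [ 2.2 -0.7  1.7] tq [0.22 0.07 0.  ] grip 35.0 0.0435
```

Emit:
{"fn": "arm_command", "kwargs": {
  "increments": [
    [-0.03,0,0,0,0,0],
    [-0.06,0,0,0,0,0],
    [-0.09,0,0,0,0,0],
    [-0.12,0,0,0,0,0],
    [-0.12,0,0,0,0,0]
  ]
}}

```text
t: 9.0
tool_pos: [0.5364, 0.0645, 0.2742]
orientation: [2.959, -0.337, 0.795]
force: [-3.7, -0.1, 7.9]
opening: 0.0441
gripper_force: 35.0
```

```bash
python3 - <<'E'
from h import *; from plant import *
rep(read_state())
E
```

```text
t 9.0 pack in rail mm [62.7 -1.   1.3] rot [-0.0011 -0.0012 -0.0002] F rail [ 0.9 -0.9  8.7] tq [0.36 0.21 0.09] grip 35.0 0.0441
```

Emit:
{"fn": "arm_command", "kwargs": {
  "increments": [
    [-0.05,0,-0.002,0,0,0],
    [-0.1,0,-0.002,0,0,0],
    [-0.15,0,-0.002,0,0,0],
    [-0.2,0,-0.002,0,0,0],
    [-0.2,0,-0.002,0,0,0]
  ]
}}

```text
t: 9.62
tool_pos: [0.5016, 0.0725, 0.2535]
orientation: [2.959, -0.336, 0.791]
force: [-7.4, 1.1, 8.9]
opening: 0.044
gripper_force: 35.0
```

```bash
python3 - <<'E'
from h import *; from plant import *
rep(read_state())
E
```

```text
t 9.62 pack in rail mm [21.  -1.1  1.2] rot [-0.0015  0.0009  0.0001] F rail [-2.1 -0.6 11.4] tq [ 0.35  0.5  -0.  ] grip 35.0 0.044
```

Emit:
{"fn": "arm_command", "kwargs": {
  "increments": [
    [-0.04,0,-0.003,0,0,0],
    [-0.07,0,-0.003,0,0,0],
    [-0.09,0,-0.003,0,0,0],
    [-0.1,0,-0.003,0,0,0],
    [-0.103,0,-0.003,0,0,0]
  ]
}}

```text
t: 10.25
tool_pos: [0.4849, 0.0762, 0.244]
orientation: [2.959, -0.336, 0.793]
force: [4.4, -1.6, -3.5]
opening: 0.0438
gripper_force: 35.0
```

```bash
python3 - <<'E'
from h import *; from plant import *
rep(read_state())
E
```

```text
t 10.25 pack in rail mm [ 1.7 -1.3  1.5] rot [-0.0016 -0.0003  0.0002] F rail [ 2.3 -0.6 -5.4] tq [-0.02 -0.34  0.18] grip 35.0 0.0438
```

Emit:
{"fn": "arm_command", "kwargs": {
  "increments": [
    [-0.006,0,0,0,0,0],
    [-0.012,0,0,0,0,0],
    [-0.016,0,0,0,0,0],
    [-0.02,0,0,0,0,0],
    [-0.02,0,0,0,0,0]
  ]
}}

```text
t: 10.88
tool_pos: [0.4831, 0.0767, 0.2441]
orientation: [2.957, -0.336, 0.801]
force: [10.7, -4.3, -4.0]
opening: 0.0437
gripper_force: 35.0
```

```bash
python3 - <<'E'
from h import *; from plant import *
rep(read_state())
E
```

```text
t 10.88 pack in rail mm [ 1.  -1.1  2.5] rot [-0.0009 -0.0053 -0.0002] F rail [ 7.8 -1.8 -9.1] tq [-0.64 -1.53  0.02] grip 35.0 0.0437
```

Emit:
{"fn": "arm_command", "kwargs": {
  "increments": [
    [-0.006,0,0.005,0,0,0],
    [-0.012,0,0.008,0,0,0],
    [-0.018,0,0.008,0,0,0],
    [-0.024,0,0.008,0,0,0],
    [-0.024,0,0.008,0,0,0]
  ]
}}

```text
t: 11.5
tool_pos: [0.4819, 0.0771, 0.2435]
orientation: [2.954, -0.336, 0.811]
force: [11.3, -9.6, 7.2]
opening: 0.0437
gripper_force: 35.0
```

```bash
python3 - <<'E'
from h import *; from plant import *
rep(read_state())
E
```

```text
t 11.5 pack in rail mm [ 0.8 -0.9  2.7] rot [-0.0002 -0.0123 -0.0002] F rail [15.  -6.8 -0.3] tq [-1.75 -2.21 -0.31] grip 35.0 0.0437
```

Emit:
{"fn": "arm_command", "kwargs": {
  "increments": [
    [0.01,0,-0.004,0,0,0],
    [0.02,0,-0.008,0,0,0],
    [0.03,0,-0.008,0,0,0],
    [0.03,0,-0.008,0,0,0],
    [0.03,0,-0.008,0,0,0]
  ]
}}

```text
t: 12.12
tool_pos: [0.4835, 0.0767, 0.2441]
orientation: [2.958, -0.336, 0.797]
force: [6.1, -1.9, 2.7]
opening: 0.0435
gripper_force: 35.0
```

```bash
python3 - <<'E'
from h import *; from plant import *
rep(read_state())
E
```

```text
t 12.12 pack in rail mm [ 0.9 -1.   2.4] rot [-0.001  -0.0032 -0.0002] F rail [ 6.9 -0.5 -0.8] tq [-0.36 -0.74 -0.04] grip 35.0 0.0435
```

Emit:
{"fn": "arm_command", "kwargs": {
  "increments": [
    [0,0,0,0,0,0],
    [0,0,0,0,0,0],
    [0,0,0,0,0,0],
    [0,0,0,0,0,0],
    [0,0,0,0,0,0]
  ],
  "fingers": -1
}}

```text
t: 12.75
tool_pos: [0.4826, 0.0769, 0.2429]
orientation: [2.959, -0.337, 0.793]
force: [0.9, -0.1, 0.2]
opening: 0.0889
gripper_force: 0.0
```

```bash
python3 - <<'E'
from h import *; from plant import *
rep(read_state())
E
```

```text
t 12.75 pack in rail mm [-0.9 -1.1  1.8] rot [-0.0014 -0.0003 -0.0001] F rail [ 0.9  0.1 -0.3] tq [ 0.09  0.27 -0.01] grip 0.0 0.0889
```

Emit:
{"fn": "arm_command", "kwargs": {
  "increments": [
    [0,0,-0.1,0,0,0],
    [0,0,-0.3,0,0,0],
    [0,0,-0.6,0,0,0],
    [0,0,-0.75,0,0,0],
    [0,0,-0.75,0,0,0]
  ]
}}

```text
t: 13.38
tool_pos: [0.4098, 0.0943, 0.376]
orientation: [2.959, -0.336, 0.803]
force: [-0.2, -0.6, 0.5]
opening: 0.0926
gripper_force: 0.0
```

```bash
python3 - <<'E'
from h import *; from plant import *
s=read_state();rep(s)
c=read_camera('wrist');np.savez('w3.npz',T=c['T'],k=[c['fx'],c['cx'],c['cy']]);a=c['image'][100:330,190:450,::-1]
b=read_camera('side')['image'][170:270,240:340,::-1]
z=lambda i,f:cv2.resize(i,None,fx=f,fy=f,interpolation=cv2.INTER_CUBIC)
a=z(a,1.55);b=z(b,3.9);o=np.zeros((400,800,3),np.uint8);o[:a.shape[0],:a.shape[1]]=a;o[:390,405:795]=b
cv2.imwrite('pics/m3.png',cv2.convertScaleAbs(o,alpha=1.4))
Rt=R.from_euler('z',RAIL[2])*P
g=R.from_euler('z',RAIL[2]).apply([-.075,.1246,0])+[RAIL[0],RAIL[1],.22];print(g,inc(s,g,Rt))
E
```

```text
t 13.38 pack in rail mm [  1.8  -0.  154.5] rot [ 0.0013 -0.0063 -0.0007] F rail [ 0.2 -0.7  0.5] tq [ 0.14  0.27 -0.02] grip 0.0 0.0926
[0.54162771 0.19203756 0.22      ] [0.487, -0.624, 0.223, -0.0, -0.169, -0.0]
```

View pics/m3.png

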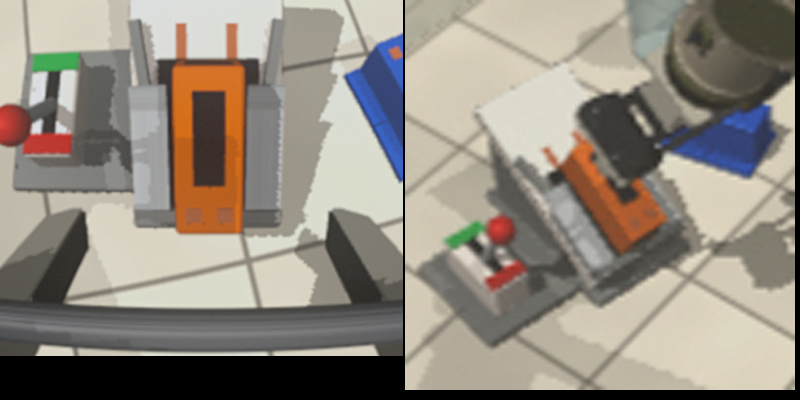

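The pack lies under both lips with its contacts down the slope. In the wrist crop its top tail edge is at y=66 and its nose edge at y=233. The knob is still at the red end, at crop (12,126). I'll check numerically how far home it is.

```bash
python3 - <<'E'
from h import *
w=np.load('w3.npz');T=w['T'];k=w['k'];r=railR(RAIL[2]);o=np.array([*RAIL[:2],.06])
def pf(p,q=0):
    c=(r.apply(p)+o-T[:3,3])@T[:3,:3];t=np.arctan2(np.hypot(c[0],c[1]),c[2]);d=c[:2]/np.hypot(*c[:2]);return ((k[1:]+k[0]*t*d-[190,100])*1.55).round(1)
for n,p in dict(tail=(.055,0,.06),nose=(-.055,0,.06),tail4=(.059,0,.06),tailfoot=(.055,.036,.008),lipL=(.02,.038,.015),lipR=(.02,-.038,.015),stopTop=(-.0555,.036,.018),deckend=(-.065,.055,0)).items(): print(n,pf(p))
im=cv2.imread('pics/m3.png')[0:250,110:310];cv2.imwrite('pics/m3c.png',cv2.resize(im,None,fx=3,fy=2.4,interpolation=cv2.INTER_CUBIC))
E
```

```text
tail [205.7  62. ]
nose [205.7 233. ]
tail4 [205.7  55.3]
tailfoot [154.5  56.1]
lipL [151.5 106.8]
lipR [260.3 106.9]
stopTop [157. 209.]
deckend [135.6 211.2]
```

View pics/m3c.png

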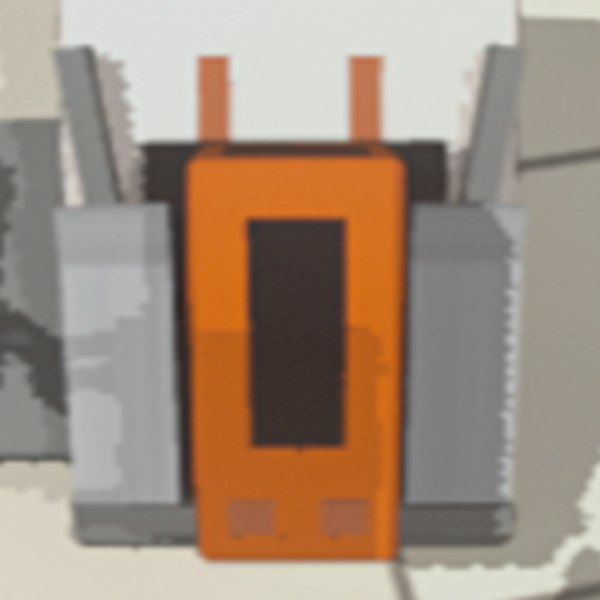

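The pack's nose edge is at 233, exactly as predicted. Its tail is at 62–66 and the lip fold at 108 (predicted 107), so it is home. The 15 N stall against the stop agrees. Now the lever.

Emit:
{"fn": "arm_command", "kwargs": {
  "increments": [
    [0.1,-0.13,0.03,0,-0.045,0],
    [0.2,-0.3,0.08,0,-0.09,0],
    [0.35,-0.5,0.15,0,-0.135,0],
    [0.487,-0.62,0.22,0,-0.169,0],
    [0.487,-0.624,0.223,0,-0.169,0]
  ],
  "fingers": 1,
  "force": 20
}}

```text
t: 14.1
tool_pos: [0.5436, 0.1916, 0.3765]
orientation: [3.118, -0.357, -0.026]
force: [-1.0, -0.1, -0.5]
opening: 0.0476
gripper_force: 0.0
```

```bash
python3 - <<'E'
from h import *; from plant import *
s=read_state();print(s['tool_pos'],s['opening'],s['t'],s['q'].round(2))
Rt=R.from_euler('z',RAIL[2])*P
for x,z in((-.08,.124),(.04,.124)):
    g=R.from_euler('z',RAIL[2]).apply([x,.1246,0])+[RAIL[0],RAIL[1],z];print(g,inc(s,g,Rt))
E
```

```text
[0.54362054 0.19156631 0.37646935] 0.047608688638831505 14.1 [0.25 0.09 1.58 0.   1.49 2.05]
[0.53675486 0.19315797 0.124     ] [-0.028, -0.002, 0.428, 0.002, 0.005, -0.001]
[0.65370332 0.16626824 0.124     ] [0.572, -0.003, 0.418, 0.002, 0.005, -0.001]
```

Emit:
{"fn": "arm_command", "kwargs": {
  "increments": [
    [-0.028,0,0.03,0,0.005,0],
    [-0.028,0,0.18,0,0.005,0],
    [-0.028,0,0.33,0,0.005,0],
    [-0.028,0,0.425,0,0.005,0],
    [-0.028,0,0.425,0,0.005,0]
  ]
}}

```text
t: 14.72
tool_pos: [0.5341, 0.1924, 0.2968]
orientation: [3.118, -0.355, 0.011]
force: [-0.5, -0.1, 0.4]
opening: 0.0009
gripper_force: 0.0
```

Emit:
{"fn": "arm_command", "kwargs": {
  "increments": [
    [0.08,0,0,0,0,0],
    [0.16,0,0,0,0,0],
    [0.24,0,0,0,0,0],
    [0.32,0,0,0,0,0],
    [0.4,0,0,0,0,0]
  ]
}}

```text
t: 15.35
tool_pos: [0.614, 0.175, 0.3011]
orientation: [3.12, -0.355, 0.018]
force: [-1.3, 0.9, 1.8]
opening: 0.0003
gripper_force: 1.0
```

```bash
python3 - <<'E'
from h import *; from plant import *
s=read_state();print(s['tool_pos'],s['opening'],s['t'],R.from_euler('z',-RAIL[2]).apply(s['tool_pos']-[RAIL[0],RAIL[1],.167]),s['force'])
E
```

```text
[0.61401004 0.17503069 0.30112688] 0.0003435869791943859 15.35 [-0.0006474   0.12424511  0.13412688] [-1.32038559  0.91176897  1.82886704]
```

Emit:
{"fn": "arm_command", "kwargs": {
  "increments": [
    [0.06,0,0,0,0,0],
    [0.12,0,0,0,0,0],
    [0.17,0,0.01,0,0,0],
    [0.2,0,0.02,0,0,0],
    [0.21,0,0.02,0,0,0]
  ]
}}

```text
t: 15.98
tool_pos: [0.6546, 0.1652, 0.2944]
orientation: [3.119, -0.356, 0.012]
force: [0.3, -0.8, 0.6]
opening: 0.0005
gripper_force: 0.0
```

```bash
python3 - <<'E'
from h import *; from plant import *
s=read_state();print(s['tool_pos'],s['opening'],s['t'],R.from_euler('z',-RAIL[2]).apply(s['tool_pos']-[RAIL[0],RAIL[1],.167]),s['force'])
E
```

```text
[0.6545557  0.16516394 0.29438642] 0.00045941515398572073 15.975 [0.04107816 0.12371478 0.12738642] [ 0.26181743 -0.79718168  0.62910332]
```

Now I'll back off down the swing direction, rise, move away and look.

Emit:
{"fn": "arm_command", "kwargs": {
  "increments": [
    [-0.1,0,0,0,0,0],
    [-0.3,0,0,0,0,0],
    [-0.5,0,-0.1,0,0,0],
    [-0.7,0,-0.35,0,0,0],
    [-0.75,0,-0.6,0,0,0]
  ]
}}

```text
t: 16.6
tool_pos: [0.5048, 0.2, 0.414]
orientation: [3.119, -0.353, 0.01]
force: [0.5, 1.1, 0.7]
opening: 0.0004
gripper_force: 0.0
```

Emit:
{"fn": "arm_command", "kwargs": {
  "increments": [
    [-0.1,0,-0.2,0,0,0],
    [-0.2,0,-0.3,0,0,0],
    [-0.2,0,-0.3,0,0,0],
    [-0.2,0,-0.3,0,0,0],
    [-0.2,0,-0.3,0,0,0]
  ]
}}

```text
t: 17.23
tool_pos: [0.4681, 0.2083, 0.4715]
orientation: [3.118, -0.356, 0.01]
force: [0.5, -0.1, -0.3]
opening: 0.0003
gripper_force: 0.0
```

```bash
python3 - <<'E'
from h import *; from plant import *
s=read_state();print(s['tool_pos'],s['t'],s['force'])
z=lambda i,f:cv2.resize(i,None,fx=f,fy=f,interpolation=cv2.INTER_CUBIC)
a=z(read_camera('top')['image'][140:235,225:325,::-1],3.9);b=z(read_camera('side')['image'][175:275,240:340,::-1],3.9);o=np.zeros((400,800,3),np.uint8);o[:a.shape[0],:a.shape[1]]=a;o[:390,405:795]=b
cv2.imwrite('pics/m4.png',cv2.convertScaleAbs(o,alpha=1.4))
E
```

```text
[0.46806524 0.20833691 0.47147639] 17.225 [ 0.5424404  -0.08591416 -0.33018127]
```

View pics/m4.png

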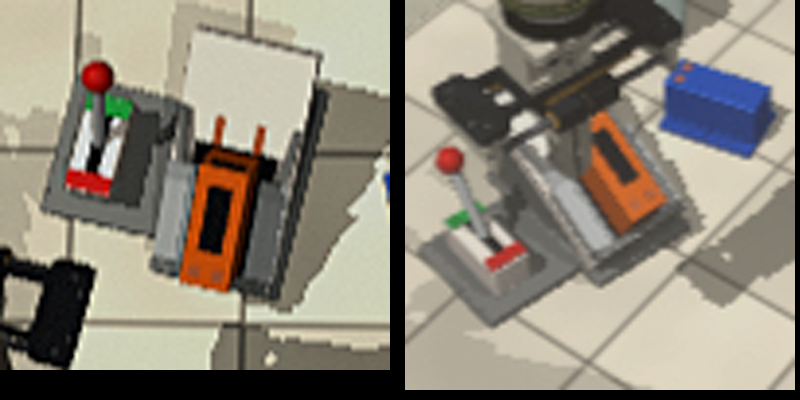

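The picture shows the knob over at the green end, at top crop (97,77), and the pack seated under the lips. One numeric check before handing in.

```bash
python3 - <<'E'
from h import *; from plant import *
u=np.array([97,77])/3.9+[225,140]-.4;v=np.array([450-405,160])/3.9+[240,175]-.4
k=least_squares(lambda p:np.r_[proj('top',p)-u,proj('side',p)-v],[.6,.2,.12]);print(k.fun,R.from_euler('z',-RAIL[2]).apply(k.x-[*RAIL[:2],0]))
for n,off,ps in(('top',(225,140),((-.055,.022,.06),(-.055,-.022,.06))),):
    for p in ps: print(((proj(n,railR(RAIL[2]).apply(p)+[*RAIL[:2],.06])-off+.4)*3.9).round(1))
E
```

```text
[-0.08985407 -0.14327696  0.18754155  0.04531474] [0.07005086 0.1256357  0.12714648]
[176.5 279.9]
[226.3 291.9]
```

```bash
python3 -c "
from plant import *
print(close_job())"
```

```text
the job is handed in; nothing more can be done
None
```

I slid the orange pack down the rail to the lower stop and threw the lever over to the green notch. I then handed the job in at about 17 s without touching the bowl, jar or mould. The pictures and measurements agree with both, but the detent can't be seen under the pack, and the hand-in gave no verdict.

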